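# Show a bearing ball to the video microscope in two directions

### The job

Pick up the tray with the loose bearing ball by its handle and hold it level under the video microscope, ball in focus, with the tray's long axis in line with the spot lamp, for two seconds; then turn the tray a quarter turn, so that the lamp shines across it onto the ball's next side, with the ball in focus again. Finish while still holding it there in the air, level and still. Never tip the tray so far that the ball could roll over its pocket rim, do not touch the ball, the microscope or the lamp, and leave everything else on the bench where it is.

Things in the scene. Friction and masses are not known exactly. Their poses are not given: they have to be found in the camera images.
- tray: ball tray, about 0.2 kg: aluminium plate, 4 mm thick, 56 mm wide, x = -200 to +35 mm, with a low ring (inside 24, outside 36, height 3 mm) in which the ball lies loose (4 mm play) and a black bar handle at the rear. Origin: plate underside, below the ring's centre; +x along the plate away from the handle, +z up. The ball rolls over the ring at 40 degrees of tilt: stay under 25
- handle (a point): centre of the tray's handle bar, at x = -150, z = +48 mm in the tray's frame, same axes. Bar 70 mm long (x), 18 mm wide (y), 20 mm high, on two round 12 mm standoffs at x = -175 and -125 mm. Grip it across its width from above. The weight hangs 60 to 90 mm ahead of it: grip firmly (60 N or more) or the tray sags
- pocket (a point): centre of the floor inside the tray's ring, 4 mm over the plate's underside, same axes as the tray
- ball_center (a point): centre of the loose steel bearing ball, 25.4 mm in diameter, 67 g; it rests on the pocket floor
- scope: video microscope, fixed: round white foot (170 mm across), steel post, white arm, upright black lens tube with a ring light (66 mm across) at its lower end, 250 to 290 mm above the table. Origin: on the table under the lens axis; +z up. Foot and post (460 mm high) stand 200 mm from the origin, 40 degrees from its +x towards -y; the arm runs from post to tube
- focus (a point): the point in focus: on the lens axis, 95 mm below the underside of the ring light. The head is clamped at a different height each time, so this lies 155 to 195 mm above the table. The ball's centre belongs here
- lamp: spot lamp on a gooseneck, fixed. Origin: on the table under the lens axis; its level +x points from there to the lamp (foot 80 mm across at x = 220 mm, head at x = 105 to 185, z = 200 to 265 mm). In line: the tray's x axis along this +x, handle away from the lamp. Across: the tray's x axis along this frame's -y, handle on its +y side
- spare_tray: leave alone: a second tray with the same plate, handle and origin, but with three short pegs instead of a ring, and no ball
- mount_a: leave alone: black resin specimen puck, 30 mm across, 18 mm high, with a grey metal face; origin under its centre
- mount_b: leave alone: black resin specimen puck, 30 mm across, 18 mm high, with a copper face; origin under its centre
- slide_box: leave alone: white plastic slide box, 90 x 75 x 22 mm; origin under its centre
- bearing_ring: leave alone: steel bearing race lying flat, 72 mm across, 17 mm high; origin under its centre
- dish: leave alone: shallow glass dish, 90 mm across, 14 mm high; origin under its centre
- bottle: leave alone: white bottle, 54 mm across, 140 mm high; origin under its centre
- driver: leave alone: small screwdriver, 150 mm long, lying flat
Things that resemble listed ones, but are neither listed nor needed, are in the scene too. Leave any green look-alike of the tray alone.

How it is judged:
By the outcome, as a careful person would: the job done as asked, in the order asked, and still so for the second after the job is handed in, while the arm keeps its last pose, push and grip.
It also fails if it takes over 72 s, if anything falls off the work surface, if the arm or the gripper's body presses on something with over 40 N, if the wrist force passes 120 N, or if a joint passes its speed limit or range.

### The arm

A 7-joint arm with a two-finger parallel gripper is mounted at the origin on the work surface. World frame = base frame: x ahead of the robot, y to its left, z up, the work surface at z = 0. Lengths are in mm, angles in rad, forces in N, time in s.
With the tool pointing down it reaches from about 350 to 900 mm from the base axis. Payload 19.9 kg.
Tool frame: the origin (TCP) lies midway between the tips of the shut fingers; the grasp point (between the pads) lies 19 mm behind it; z points along the fingers, y is the line along which they close (so a half turn about z gives the same grasp; the last joint's range is limited). The gripper opens to 85 mm and grips with 20 to 120 N. Pads are 22 mm wide; open, the fingers measure 114 mm over their backs; the gripper's body (76 mm by 85 mm) begins 54 mm behind the grasp point. The pads swing forward as they close: fully open they stand 13 mm farther back than shut.
Start: joints at [1.077, 0.417, -0.01, 1.614, 0.005, 1.111, -0.053], TCP at [272.858, -562.272, 231.26] pointing down, gripper open.
Joint ranges: [-2.81, 2.81], [-0.39, 2.02], [-1.27, 1.25], [0.06, 2.57], [-1.19, 4.33], [0.19, 2], [-2.82, 2.82]. Speed limits (rad/s): [1.89, 1.89, 2.39, 2.39, 3.01, 3.01, 3.01].

### API

Orientations are given as a 3x3 rotation matrix whose columns are the frame's x, y, z axes.
In Python, from bench import r gives the robot as it stands.
- The arm moves only by the tool play_rows, never from a script. Its argument "plan" is a list of rows, each a list of 7 numbers: the shift along the tool's x, y, z normalised to -1 to 1, where 1 is 0.15 m, then the turn, a rotation vector about the tool's x, y, z normalised to -1 to 1, where 1 is 360 degrees, then the opening, from 0 (shut) to 1 (fully open). In form: [[x, y, z, wx, wy, wz, gripper], ...]. A call has 1 to 10 rows; each row shifts and turns the commanded pose from where the row before left it, along the tool's axes as they then stand; what a row does not reach is not made up. A row lasts 1/10 s, in which the tool goes at most 50 mm and 8.59 degrees, less where a joint would pass 70% of its speed; a pose out of reach is approached as far as the arm can. A call with a number of a shift or a turn outside -1 to 1 is refused whole. A call with a gripper value outside its range is refused whole. The fingers move at their own pace and stop on an object; "grip_force" is the grip in N (left out, the last holds). Time passes only in rows, so rows that do not move let the fingers close. It gives the time, the measured TCP pose, the force, the opening and the grip force at its end, in the units of the state.
- r.read_state(): the state, without advancing time (a new reading comes with each control period).
- r.get_image(name): name is "side" or "top"; returns the picture (420x560x3 uint8, red, green, blue); there is no depth.
- r.calibration(name): a dict with "fx", "fy", "cx", "cy" (pixels), "R" (3x3) and "t" (3): a world point X has camera coordinates R X + t. Camera axes: x right, y down, z forward; pixel columns grow to the right and rows downward; lengths in mm; the calibration is good to about 2 mm. A picture is of the moment at which its call begins. calibration takes no time and is no camera call.
- r.job_done(): hands the job in; it is judged then, once.
The state is a dict: "time": time; "joint_positions": joint angles; "qvel": joint speeds; "joint_efforts": joint torques, N m; "tcp_pos": TCP position; "tool_rot": TCP orientation; "contact_force": force on the tool from outside, world axes, zero at the start; "torque": the same for the moment, N m; "grip_width": finger opening in mm; "finger_force": force on a finger pad.
Only numpy, scipy, OpenCV 4.12 (cv2) and the standard library are available. Lean on these libraries where they do the work, as an engineer would, in place of code of your own. Each camera call takes 0.05 s, during which the arm holds its last target. There are 200 camera calls.

## Working session

There is one attempt and no reset: what is moved stays moved. The work goes in short steps, Python scripts to look and compute and a tool call to move; the robot and the scene stay as the last step left them, time stands still between calls to the robot, and variables do not carry over. Pictures are saved under pics/ and viewed, at most 10 in all, crops included, and the job is handed in when it is done.

Besides the shell and the picture viewer there is one more tool, called after "Request:" by a JSON object that holds its "method" and its "body", one argument or row to a line. play_rows: Moves the arm, as the interface text tells. Scaled input: -1 to 1 covers 0.15 m each way for a shift and 360 degrees each way for a turn. Its arguments: {"type":"object","properties":{"plan":{"type":"array","items":{"type":"array","items":{"type":"number","minimum":-1,"maximum":1}}},"grip_force":{"type":"number"}},"required":["plan"]}

```bash
mkdir -p pics; ls
python3 - <<'E'
from bench import r
import cv2,numpy as np
for n in("side","top"):
    im=r.get_image(n); cv2.imwrite(f"pics/{n}0.png",cv2.resize(im[:,:,::-1],(800,600),interpolation=cv2.INTER_CUBIC)); np.save(f"{n}0.npy",im)
    c=r.calibration(n); R=np.array(c["R"]);print(n,c["fx"],c["cx"],c["cy"],R.round(3).tolist(),(-R.T@np.array(c["t"])).round(0))
s=r.read_state();print(s["time"],np.round(s["tool_rot"],3).tolist(),s["grip_width"])
E
```

```text
pics
side 536.4649297972854 272.82416356755317 214.96282674844028 [[0.909, -0.417, 0.004], [-0.32, -0.703, -0.635], [0.268, 0.576, -0.772]] [ 113. -840. 1256.]
top 497.0633566603687 280.0986939423368 209.90782572000455 [[-0.027, -1.0, -0.011], [-0.995, 0.028, -0.099], [0.099, 0.008, -0.995]] [ 3.64e+02 -1.00e+00  1.49e+03]
0.1 [[0.9, 0.437, -0.001], [0.437, -0.9, 0.001], [-0.0, -0.001, -1.0]] 85.59024658085478
```

View pics/side0.png

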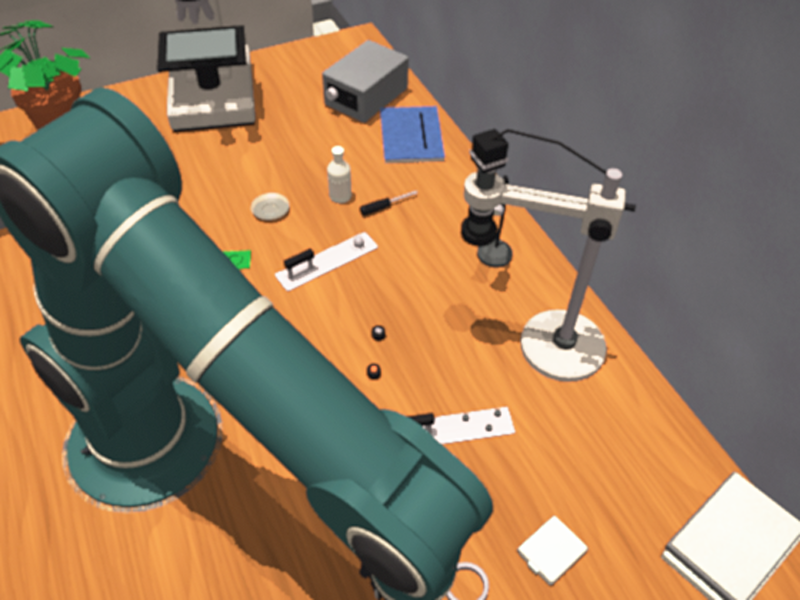

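View pics/top0.png

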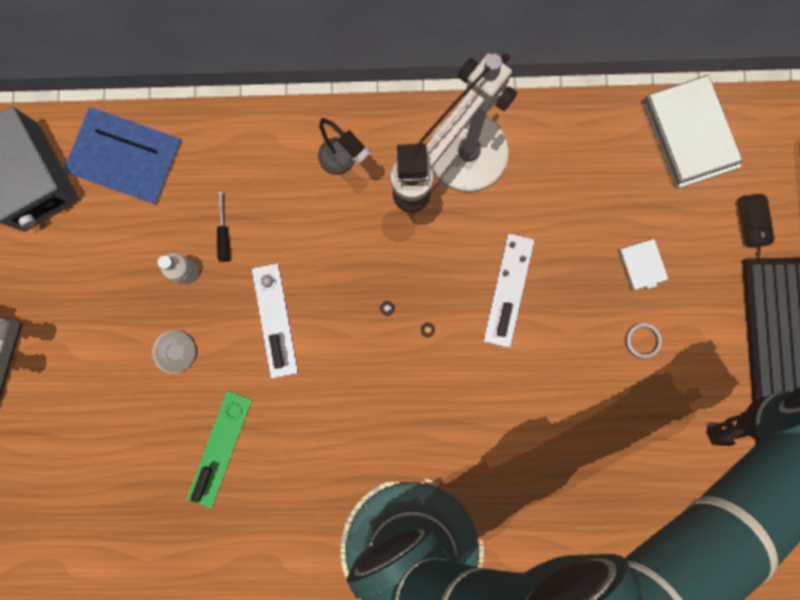

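The tray with the ball is the white plate in the top view, ball at (268,281) and handle at (277,350). Two things could be taken for it: the spare tray with pegs at (510,290) and the green look-alike at (220,450). The scope foot is at about (470,152), its head at (412,190), and the lamp foot at (337,155). I'll measure these and check my choice in a close crop.

```bash
cat > h.py <<'E'
import numpy as np,cv2
from bench import r
C={n:{k:np.array(v) for k,v in r.calibration(n).items()} for n in("side","top")}
def ray(n,u,v):
    c=C[n];d=c["R"].T@np.array([(u-c["cx"])/c["fx"],(v-c["cy"])/c["fy"],1]);return -c["R"].T@c["t"],d/np.linalg.norm(d)
def onz(n,u,v,z):
    o,d=ray(n,u,v);return o+d*(z-o[2])/d[2]
def proj(n,X):
    c=C[n];p=c["R"]@np.asarray(X,float)+c["t"];return np.array([c["fx"]*p[0]/p[2]+c["cx"],c["fy"]*p[1]/p[2]+c["cy"]])
def tri(a,b):
    A=[];B=[]
    for o,d in(a,b):
        P=np.eye(3)-np.outer(d,d);A.append(P);B.append(P@o)
    X=np.linalg.solve(sum(A),sum(B));return X,[np.linalg.norm(P@X-q) for P,q in zip(A,B)]
E
python3 - <<'E'
from h import *
t=np.load("top0.npy");s=np.load("side0.npy")
hsv=cv2.cvtColor(t,cv2.COLOR_RGB2HSV)
# tray
m=((hsv[:,:,1]<60)&(hsv[:,:,2]>150)).astype(np.uint8)
n,l,st,ce=cv2.connectedComponentsWithStats(m)
for i in range(1,n):
    if st[i,4]>150: print(st[i],ce[i].round(1))
i=l[205,190] or l[220,190]
if i:
    rect=cv2.minAreaRect(np.argwhere(l==i)[:,::-1].astype(np.float32)); b=cv2.boxPoints(rect)
    print(np.array([onz("top",*p,4) for p in b]).round(1))
mh=((hsv[:,:,2]<70)).astype(np.uint8); n,l,st,ce=cv2.connectedComponentsWithStats(mh[225:270,175:210])
for i in range(1,n):
    if st[i,4]>30: c=ce[i]+[175,225];print("handle",st[i],c,onz("top",*c,55))
a=cv2.resize(t[170:275,170:215],None,fx=5,fy=5,interpolation=cv2.INTER_CUBIC)
b=cv2.resize(t[60:170,210:375],(800,533),interpolation=cv2.INTER_CUBIC)[:,:570]
out=np.zeros((533,800,3),np.uint8);out[:525,:225]=a;out[:,230:]=b
cv2.imwrite("pics/c1.png",out[:,:,::-1])
cv2.imwrite("pics/c2.png",cv2.resize(s[85:270,310:440],None,fx=3.2,fy=3.2,interpolation=cv2.INTER_CUBIC)[:,:,::-1])
E
```

```text
[328  38  30  29 347] [343.8  51.1]
[ 355   48  205   78 4288] [476.4  77.2]
[   0   55  327   17 2391] [162.9  62.9]
[ 274   63   65   75 1092] [309.5 101. ]
[314  97  42  37 820] [337.2 117.8]
[ 339  164   35   79 1273] [356.1 201.1]
[435 167  32  36 771] [450.6 184.9]
[110 178  20  18 215] [120.1 186.2]
[ 176  185   32   80 1237] [191.3 221. ]
[108 232  22  28 347] [118.3 243.6]
[508 354  36  50 325] [530.3 373.8]
[[589.6 325.7   4. ]
 [598.4 267.9   4. ]
 [365.6 229.    4. ]
 [357.  285.8   4. ]]
handle [ 14  10   9  22 116] [193.22413793 244.67241379] [413.63427935 263.42074355  55.        ]
```

View pics/c1.png

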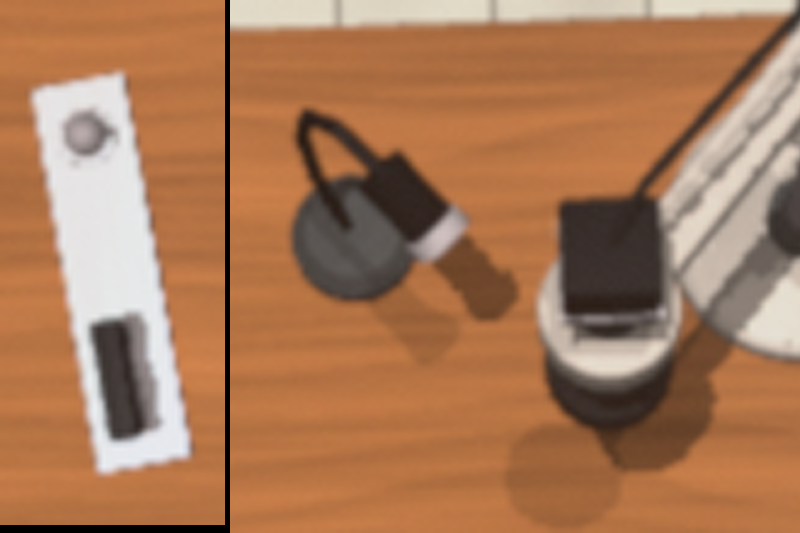

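View pics/c2.png

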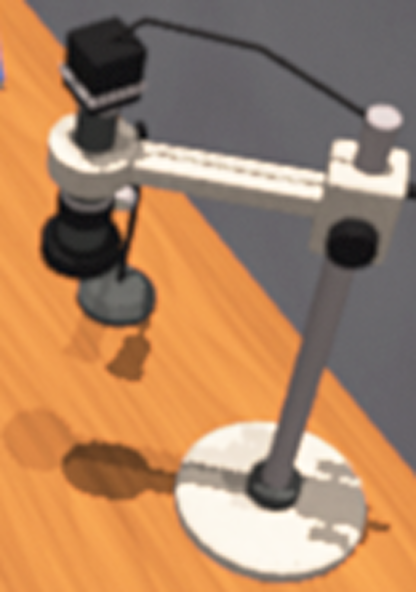

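The crop confirms the choice: ball in its ring at crop (85,133) and bar handle at (120,380). In the crops, the lamp foot is centred at (352,237) in the first, and the ring-light bottom is at (609,428) in the first and (81,277) in the second.

Run:
```python
from h import *
from scipy.optimize import least_squares
s=np.load("side0.npy");t=np.load("top0.npy")
def circ(P):
    f=least_squares(lambda p:np.hypot(P[:,0]-p[0],P[:,1]-p[1])-p[2],[*P.mean(0)[:2],50],loss="soft_l1");return f.x.round(1)
sc=lambda pts:[(x/3.2+310,y/3.2+85) for x,y in pts]
tc=lambda pts:[((x-230)/4.848+210,y/4.848+60) for x,y in pts]
F=sc([(175,490),(190,535),(230,566),(280,578),(330,562),(360,525),(367,500),(230,427),(200,445)])
for z in(0,8,14):
    print("foot",z,circ(np.array([onz("side",*p,z) for p in F])))
T=[(509*.7,152*.7),(470*.7,191.5*.7),(500*.7,178*.7),(440*.7,180*.7),(505*.7,133*.7)]
for z in(0,14): print("foot top",z,circ(np.array([onz("top",*p,z) for p in T])))
L=tc([(292,237),(300,265),(320,289),(353,299),(385,292),(410,262)])
for z in(0,12): print("lamp",z,circ(np.array([onz("top",*p,z) for p in L])))
L=sc([(78,290),(84,308),(100,321),(125,325),(147,313),(155,293),(148,278)])
for z in(0,12): print("lamp side",z,circ(np.array([onz("side",*p,z) for p in L])))
rs=ray("side",*sc([(81,277)])[0]);rt=ray("top",*tc([(609,428)])[0])
# axis direction pixels
for zr in(250,260,270,280,290):
    o=[]
    for (q,d),n in((rs,"side"),(rt,"top")):
        P=q+d*(zr-q[2])/d[2];h=d[:2]/np.linalg.norm(d[:2])
        if n=="top": h=np.array([1,0.])
        o.append((P[:2]+33*h).round(1))
    print(zr,o)
print(tri(ray("side",*sc([(81,240)])[0]),ray("top",*tc([(609,370)])[0])))
```

```text
foot 0 [ 829.5 -138.9   85.6]
foot 8 [ 825.  -143.4   85.1]
foot 14 [ 821.5 -146.7   84.7]
foot top 0 [ 829.7 -145.6   88.1]
foot top 14 [ 825.4 -144.2   87.3]
lamp 0 [828.  138.8  39.1]
lamp 12 [824.3 137.7  38.7]
lamp side 0 [830.5 141.2  39.5]
lamp side 12 [823.7 131.8  39.1]
250 [array([689.9,   3.2]), array([677.6, -16.4])]
260 [array([684.4,  -4.9]), array([675.3, -16.2])]
270 [array([678.8, -13. ]), array([673.1, -16.1])]
280 [array([673.3, -21.2]), array([670.8, -16. ])]
290 [array([667.7, -29.3]), array([668.6, -15.9])]
(array([668.47198938, -17.530609  , 286.74443831]), [np.float64(2.1906545696887374), np.float64(2.1906545696888515)])
```

Measurements:
- **Tray:** yaw 9.6°, handle at about (412,265).
- **Scope and lamp:** the two feet give the lens axis at about (670,-18), with the lamp direction near 45°.
- **Ring light:** underside at about 276 mm.

These agree with each other, so I'm moving.

Request:
{"method": "play_rows", "body": {
  "plan": [
    [0.23,-0.2,0,0,0,0,1],
    [0.23,-0.2,0,0,0,0,1],
    [0.23,-0.2,0,0,0,0,1],
    [0.23,-0.2,0,0,0,0,1],
    [0.23,-0.2,0,0,0,0,1],
    [0.23,-0.2,0,0,0,0,1],
    [0.23,-0.2,0,0,0,0,1],
    [0.23,-0.2,0,0,0,0,1],
    [0.23,-0.2,0,0,0,0,1],
    [0.23,-0.2,0,0,0,0,1]
  ],
  "grip_force": 90
}}

```text
time: 1.1
tcp_pos: [452.5, -140.0, 231.3]
tool_rot: [[0.9, 0.436, -0.0], [0.436, -0.9, -0.0], [-0.0, 0.0, -1.0]]
contact_force: [0.7, -1.2, -0.1]
grip_width: 85.7
finger_force: 0.0
```

```bash
cat >> h.py <<'E'
def go(target,yaw):
    s=r.read_state();p=np.array(s["tcp_pos"]);R=np.array(s["tool_rot"]);x=R[:,0];y0=np.degrees(np.arctan2(x[1],x[0]))
    d=R.T@(np.array(target)-p)
    print("t",round(s["time"],2),"tcp",p.round(1),"yaw",y0.round(2),"tilt z",R[:,2].round(4),"| tool shift mm",d.round(1),"norm",(d/150).round(3),"turn deg (about z)",round(y0-yaw,2),"norm",round((y0-yaw)/360,4),"joints",np.round(s["joint_positions"],2),"w",round(s["grip_width"],1),"f",np.round(s["contact_force"],1))
E
python3 -c "
from h import *
go((412,265,110),9.6)"
```

```text
t 1.1 tcp [ 452.5 -140.   231.3] yaw 25.88 tilt z [-0.e+00 -1.e-04 -1.e+00] | tool shift mm [ 140.3 -382.1  121.3] norm [ 0.935 -2.547  0.808] turn deg (about z) 16.28 norm 0.0452 joints [ 0.5   0.16 -0.3   1.97  0.05  1.02 -0.94] w 85.7 f [ 0.7 -1.2 -0.1]
```

Request:
{"method": "play_rows", "body": {
  "plan": [
    [0.093,-0.255,0.06,0,0,0,1],
    [0.093,-0.255,0.06,0,0,0,1],
    [0.093,-0.255,0.06,0,0,0,1],
    [0.093,-0.255,0.06,0,0,0,1],
    [0.093,-0.255,0.06,0,0,0,1],
    [0.093,-0.255,0.06,0,0,0,1],
    [0.093,-0.255,0.06,0,0,0,1],
    [0.093,-0.255,0.06,0,0,0,1],
    [0.093,-0.255,0.06,0,0,0,1],
    [0.093,-0.255,0.06,0,0,0,1]
  ]
}}

```text
time: 2.1
tcp_pos: [410.3, 264.7, 140.8]
tool_rot: [[0.9, 0.436, -0.0], [0.436, -0.9, -0.0], [-0.0, -0.0, -1.0]]
contact_force: [-0.8, 0.1, 1.1]
grip_width: 85.5
finger_force: 0.0
```

Request:
{"method": "play_rows", "body": {
  "plan": [
    [0,0,0,0,0,0.0151,1],
    [0,0,0,0,0,0.0151,1],
    [0,0,0,0,0,0.0151,1],
    [0,0,0,0,0,0,1]
  ]
}}

```text
time: 2.5
tcp_pos: [410.6, 263.3, 141.1]
tool_rot: [[0.986, 0.165, -0.0], [0.165, -0.986, -0.0], [-0.0, 0.0, -1.0]]
contact_force: [-0.8, -0.5, 0.4]
grip_width: 85.5
finger_force: 0.0
```

```bash
python3 -c "
from h import *
go((412,265,110),9.6)
for n in('side','top'):
    im=r.get_image(n);np.save(n+'1.npy',im)
    p=proj(n,(412,265,60)).astype(int);print(p)
    a=im[p[1]-45:p[1]+45,p[0]-60:p[0]+60] 
    cv2.imwrite('pics/a_'+n+'.png',cv2.resize(a,(600,450),interpolation=cv2.INTER_CUBIC)[:,:,::-1])
"
python3 -c "
import cv2,numpy as np
cv2.imwrite('pics/a.png',np.hstack([cv2.resize(cv2.imread('pics/a_%s.png'%n),(400,300)) for n in('side','top')]))"
```

```text
t 2.5 tcp [410.6 263.3 141.1] yaw 9.49 tilt z [-4.e-04 -2.e-04 -1.e+00] | tool shift mm [ 1.7 -1.4 31.1] norm [ 0.011 -0.01   0.207] turn deg (about z) -0.11 norm -0.0003 joints [-0.2   0.33 -0.51  2.02  0.21  0.84 -2.23] w 85.5 f [-0.8 -0.5  0.4]
[209 178]
[192 245]
```

View pics/a.png

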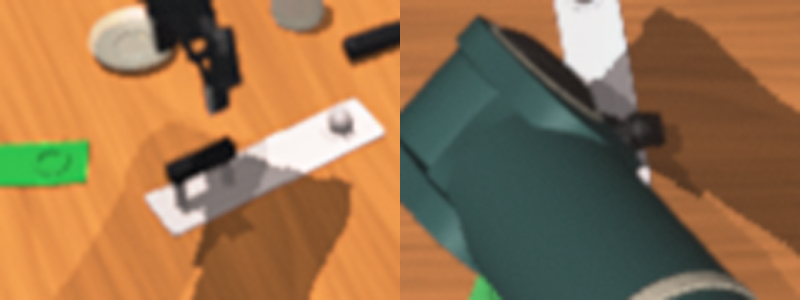

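The side view shows the gripper straight above the handle (crop 201,160), and the bar's position agrees with the estimate. I'll descend and grip.

Request:
{"method": "play_rows", "body": {
  "plan": [
    [0.01,-0.01,0.15,0,0,0,1],
    [0,0,0.15,0,0,0,1],
    [0,0,0.15,0,0,0,1],
    [0,0,0.1,0,0,0,1],
    [0,0,0.1,0,0,0,1],
    [0,0,0.06,0,0,0,1],
    [0,0,0.035,0,0,0,1],
    [0,0,0,0,0,0,1]
  ]
}}

```text
time: 3.4
tcp_pos: [411.9, 264.9, 29.3]
tool_rot: [[0.986, 0.167, -0.001], [0.167, -0.986, -0.0], [-0.001, 0.0, -1.0]]
contact_force: [-0.0, 0.6, -0.2]
grip_width: 85.4
finger_force: 0.0
```

Request:
{"method": "play_rows", "body": {
  "plan": [
    [0,0,0,0,0,0,0.6],
    [0,0,0,0,0,0,0.4],
    [0,0,0,0,0,0,0.3],
    [0,0,0,0,0,0,0.2],
    [0,0,0,0,0,0,0.1],
    [0,0,0,0,0,0,0],
    [0,0,0,0,0,0,0],
    [0,0,0,0,0,0,0],
    [0,0,0,0,0,0,0]
  ],
  "grip_force": 100
}}

```text
time: 4.3
tcp_pos: [412.1, 265.2, 29.9]
tool_rot: [[0.986, 0.167, 0.0], [0.167, -0.986, 0.0], [0.0, -0.0, -1.0]]
contact_force: [-0.8, 1.1, 6.1]
grip_width: 16.1
finger_force: 97.6
```

```bash
python3 -c "
from h import *
go((412,265,100),9.6);print(r.read_state()['finger_force'])"
```

```text
t 4.3 tcp [412.1 265.2  29.9] yaw 9.59 tilt z [ 4.e-04  2.e-04 -1.e+00] | tool shift mm [ -0.1   0.2 -70.1] norm [-0.001  0.001 -0.467] turn deg (about z) -0.01 norm -0.0 joints [-0.28  0.52 -0.42  2.07  0.36  0.62 -2.35] w 16.1 f [-0.8  1.1  6.1]
97.62936115264893
```

Request:
{"method": "play_rows", "body": {
  "plan": [
    [0,0,-0.02,0,0,0,0],
    [0,0,-0.05,0,0,0,0],
    [0,0,-0.08,0,0,0,0],
    [0,0,-0.1,0,0,0,0],
    [0,0,-0.1,0,0,0,0],
    [0,0,-0.1,0,0,0,0],
    [0,0,-0.08,0,0,0,0],
    [0,0,-0.05,0,0,0,0],
    [0,0,-0.02,0,0,0,0],
    [0,0,0,0,0,0,0]
  ]
}}

```text
time: 5.3
tcp_pos: [412.0, 265.0, 119.7]
tool_rot: [[0.986, 0.166, 0.0], [0.166, -0.986, 0.0], [0.0, -0.0, -1.0]]
contact_force: [-0.0, 0.6, -4.0]
grip_width: 16.4
finger_force: 97.7
```

```bash
python3 -c "
from h import *
go((564,-123.5,195),45)
im=r.get_image('side');np.save('side2.npy',im)
t=r.get_image('top');np.save('top2.npy',t)
p=proj('side',(485,275,105)).astype(int);a=im[p[1]-50:p[1]+50,p[0]-65:p[0]+65]
p=proj('top',(485,275,105)).astype(int);b=t[p[1]-50:p[1]+50,p[0]-65:p[0]+65]
cv2.imwrite('pics/b.png',np.hstack([cv2.resize(q,(400,308),interpolation=cv2.INTER_CUBIC) for q in(a,b)])[:,:,::-1])"
```

```text
t 5.3 tcp [412.  265.  119.7] yaw 9.57 tilt z [ 2.e-04  1.e-04 -1.e+00] | tool shift mm [ 85.2 408.3 -75.3] norm [ 0.568  2.722 -0.502] turn deg (about z) -35.43 norm -0.0984 joints [-0.21  0.37 -0.5   2.03  0.24  0.8  -2.26] w 16.4 f [-0.   0.6 -4. ]
```

View pics/b.png

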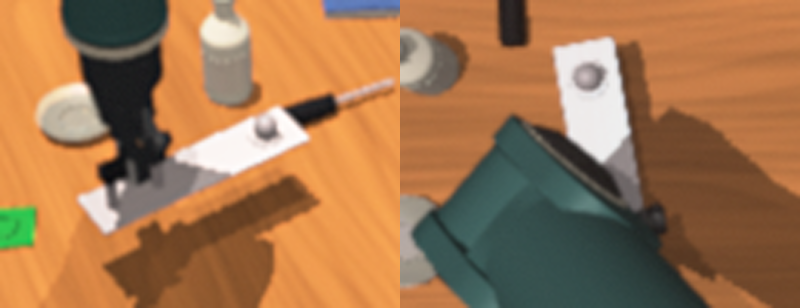

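The tray is up and level with the ball in its ring, at side crop (265,126) and top crop (588,76). Next I'll locate the ball in the tool frame and refine the ring light.

Run:
```python
from h import *
s=r.read_state();p=np.array(s["tcp_pos"]);R=np.array(s["tool_rot"])
k=400/130
a=proj('side',(485,275,105)).astype(int);b=proj('top',(485,275,105)).astype(int)
sp=(a[0]-65+265/k,a[1]-50+126/k);tp=(b[0]-65+(588-400)/k,b[1]-50+76/k)
X,e=tri(ray('side',*sp),ray('top',*tp));print("ball",X.round(1),np.round(e,1),"tool",(R.T@(X-p)).round(1))
print("nominal proj",proj('side',p+R@[150,0,12.3]).round(1),np.round(sp,1),proj('top',p+R@[150,0,12.3]).round(1),np.round(tp,1))
# ring: dark mask extremes
for n,(u0,u1,v0,v1) in {'side':(318,352,130,172),'top':(270,306,112,152)}.items():
    g=cv2.cvtColor(np.load(n+'2.npy'),cv2.COLOR_RGB2GRAY)[v0:v1,u0:u1]
    m=g<62
    for v in range(v0,v1,2):
        c=np.flatnonzero(m[v-v0]); print(n,v,(c.min()+u0,c.max()+u0,len(c)) if len(c) else None,end='; ')
    print()
```

```text
ball [558.8 287.  105.4] [0.1 0.1] tool [148.7   2.6  13.6]
nominal proj [250.1 148. ] [250.1 149. ] [180.  192.4] [181.1 192.7]
side 130 (np.int64(335), np.int64(344), 10); side 132 None; side 134 None; side 136 None; side 138 None; side 140 None; side 142 None; side 144 None; side 146 None; side 148 (np.int64(328), np.int64(330), 3); side 150 (np.int64(328), np.int64(351), 9); side 152 (np.int64(327), np.int64(351), 19); side 154 (np.int64(325), np.int64(351), 21); side 156 (np.int64(324), np.int64(351), 25); side 158 (np.int64(324), np.int64(350), 24); side 160 (np.int64(323), np.int64(349), 27); side 162 (np.int64(323), np.int64(349), 27); side 164 (np.int64(324), np.int64(349), 26); side 166 (np.int64(324), np.int64(348), 25); side 168 (np.int64(326), np.int64(348), 23); side 170 (np.int64(329), np.int64(349), 18); 
top 112 (np.int64(279), np.int64(297), 19); top 114 (np.int64(279), np.int64(297), 19); top 116 (np.int64(279), np.int64(297), 19); top 118 (np.int64(279), np.int64(297), 19); top 120 (np.int64(279), np.int64(298), 20); top 122 (np.int64(279), np.int64(297), 19); top 124 (np.int64(280), np.int64(289), 10); top 126 None; top 128 (np.int64(285), np.int64(291), 7); top 130 None; top 132 None; top 134 (np.int64(301), np.int64(301), 1); top 136 (np.int64(276), np.int64(300), 3); top 138 (np.int64(276), np.int64(300), 8); top 140 (np.int64(277), np.int64(299), 15); top 142 (np.int64(278), np.int64(298), 21); top 144 (np.int64(279), np.int64(297), 19); top 146 (np.int64(282), np.int64(295), 14); top 148 (np.int64(285), np.int64(291), 7); top 150 None;
```

Run:
```python
from h import *
from scipy.optimize import least_squares
def pr(p):
    o=[]
    a=np.linspace(0,2*np.pi,73)
    for n in("top","side"):
        q=np.array([proj(n,(p[0]+33*np.cos(t),p[1]+33*np.sin(t),p[2])) for t in a]);o+=[(q[:,0].min()+q[:,0].max())/2,q[:,1].max(),np.ptp(q[:,0])]
    return np.array(o)
for c in((669.4,-18.5,276),(671.5,-17,276),(672,-16.3,270)): print(c,pr(c).round(1))
m=np.array([288,148.6,335.7,171.3])
f=lambda p:np.r_[(pr(p)[[0,1,3,4]]-m),(p[0]-669.4)/3,(p[1]+18.5)/3]
s=least_squares(f,[670,-17,276]);print(s.x.round(1),s.fun.round(2))
```

```text
(669.4, -18.5, 276) [288.8 149.2  26.5 334.6 172.6  25.7]
(671.5, -17, 276) [288.2 148.4  26.5 335.  171.9  25.7]
(672, -16.3, 270) [287.9 148.7  26.3 334.8 173.3  25.6]
[670.7 -17.8 279.4] [ 0.52 -0.23 -0.68 -0.01  0.43  0.24]
```

Request:
{"method": "play_rows", "body": {
  "plan": [
    [0,0.03,0,0,0,0,0],
    [0,0.06,0,0,0,0,0],
    [0,0.09,0,0,0,0,0],
    [0,0.12,0,0,0,0,0],
    [0.0075,0.14,-0.032,0,0,0,0],
    [0.0075,0.14,-0.032,0,0,0,0],
    [0.0075,0.14,-0.032,0,0,0,0],
    [0.0075,0.14,-0.032,0,0,0,0],
    [0.0075,0.14,-0.032,0,0,0,0],
    [0.0075,0.14,-0.032,0,0,0,0]
  ]
}}

```text
time: 6.4
tcp_pos: [447.0, 95.4, 148.4]
tool_rot: [[0.986, 0.165, -0.0], [0.165, -0.986, -0.0], [-0.0, 0.0, -1.0]]
contact_force: [0.3, -0.1, -3.3]
grip_width: 16.3
finger_force: 97.7
```

Request:
{"method": "play_rows", "body": {
  "plan": [
    [0.0075,0.14,-0.032,0,0,0,0],
    [0.0075,0.14,-0.032,0,0,0,0],
    [0.0075,0.14,-0.032,0,0,0,0],
    [0.0075,0.14,-0.032,0,0,0,0],
    [0.0075,0.14,-0.032,0,0,0,0],
    [0.0075,0.14,-0.032,0,0,0,0],
    [0.0075,0.14,-0.032,0,0,0,0],
    [0.0075,0.14,-0.032,0,0,0,0],
    [0.0075,0.14,-0.032,0,0,0,0],
    [0.0075,0.14,-0.032,0,0,0,0]
  ]
}}

```text
time: 7.4
tcp_pos: [492.5, -109.7, 196.4]
tool_rot: [[0.986, 0.166, -0.001], [0.166, -0.986, -0.0], [-0.001, 0.0, -1.0]]
contact_force: [-0.2, 0.5, -3.4]
grip_width: 16.1
finger_force: 97.7
```

Request:
{"method": "play_rows", "body": {
  "plan": [
    [0,0.12,0,0,0,0,0],
    [0,0.09,0,0,0,0,0],
    [0,0.05,0,0,0,0,0],
    [0,0.025,0,0,0,0,0],
    [0,0,0,0,0,0,0]
  ]
}}

```text
time: 7.9
tcp_pos: [500.1, -149.8, 196.2]
tool_rot: [[0.986, 0.166, -0.0], [0.166, -0.986, 0.0], [-0.0, -0.0, -1.0]]
contact_force: [0.3, 0.9, -3.4]
grip_width: 16.5
finger_force: 97.7
```

Request:
{"method": "play_rows", "body": {
  "plan": [
    [0,0,0,0,0,-0.004,0],
    [0,0,0,0,0,-0.009,0],
    [0,0,0,0,0,-0.0125,0],
    [0,0,0,0,0,-0.0125,0],
    [0,0,0,0,0,-0.0125,0],
    [0,0,0,0,0,-0.0125,0],
    [0,0,0,0,0,-0.0125,0],
    [0,0,0,0,0,-0.0125,0],
    [0,0,0,0,0,-0.007,0],
    [0,0,0,0,0,-0.0033,0]
  ]
}}

```text
time: 8.9
tcp_pos: [500.3, -149.2, 196.4]
tool_rot: [[0.705, 0.709, 0.0], [0.709, -0.705, 0.0], [0.0, -0.0, -1.0]]
contact_force: [-0.7, -0.1, -3.2]
grip_width: 16.3
finger_force: 97.7
```

```bash
python3 -c "
from h import *
go((564.4,-122.5,197.2),45)"
```

```text
t 8.9 tcp [ 500.3 -149.2  196.4] yaw 45.16 tilt z [ 0.e+00  1.e-04 -1.e+00] | tool shift mm [64.1 26.6 -0.8] norm [ 0.428  0.178 -0.006] turn deg (about z) 0.16 norm 0.0005 joints [ 0.58  0.3  -0.41  1.89  0.14  0.98 -0.68] w 16.3 f [-0.7 -0.1 -3.2]
```

Request:
{"method": "play_rows", "body": {
  "plan": [
    [0.02,0.01,0,0,0,0.0005,0],
    [0.045,0.018,0,0,0,0,0],
    [0.06,0.026,-0.006,0,0,0,0],
    [0.06,0.026,0,0,0,0,0],
    [0.06,0.026,0,0,0,0,0],
    [0.06,0.026,0,0,0,0,0],
    [0.06,0.022,0,0,0,0,0],
    [0.045,0.016,0,0,0,0,0],
    [0.018,0.008,0,0,0,0,0],
    [0,0,0,0,0,0,0]
  ]
}}

```text
time: 9.9
tcp_pos: [564.8, -123.4, 197.1]
tool_rot: [[0.71, 0.705, -0.0], [0.705, -0.71, 0.0], [-0.0, -0.0, -1.0]]
contact_force: [-0.6, -0.1, -2.2]
grip_width: 16.4
finger_force: 97.7
```

```bash
python3 -c "
from h import *
go((564.4,-122.5,197.2),45)
im=r.get_image('side');np.save('side3.npy',im)
print('ball expected',proj('side',(670.8,-17.5,184)).round(1))
a=im[120:240,260:420]
cv2.imwrite('pics/d.png',cv2.resize(a,None,fx=5,fy=5,interpolation=cv2.INTER_CUBIC)[:,:,::-1])"
```

```text
t 9.9 tcp [ 564.8 -123.4  197.1] yaw 44.8 tilt z [-2.e-04  2.e-04 -1.e+00] | tool shift mm [ 0.3 -0.9 -0.1] norm [ 0.002 -0.006 -0.001] turn deg (about z) -0.2 norm -0.0005 joints [ 0.49  0.4  -0.41  1.76  0.18  1.02 -0.78] w 16.4 f [-0.6 -0.1 -2.2]
ball expected [331.7 187. ]
```

View pics/d.png

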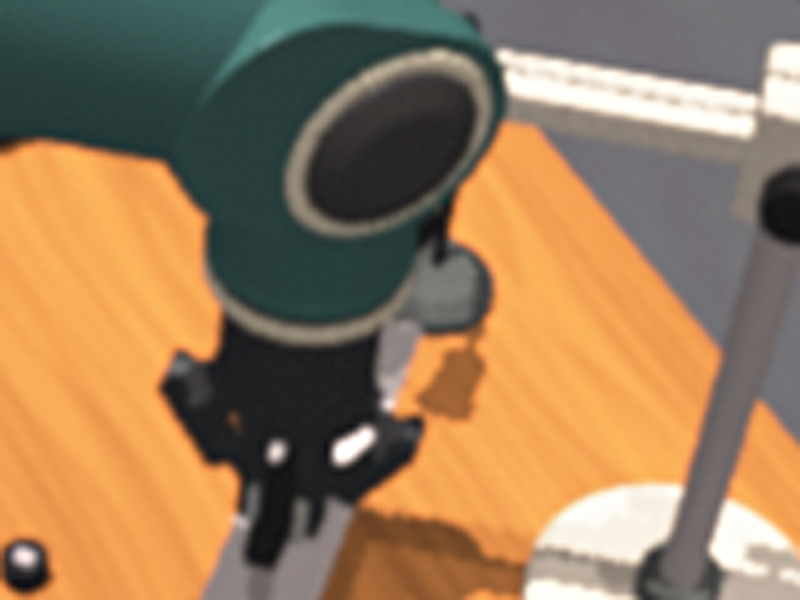

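The wrist hides the ball in this pose. I'll orbit partway about the lens axis to a yaw the side camera can see, check the focus there, and then return for the in-line hold.

Request:
{"method": "play_rows", "body": {
  "plan": [
    [0.001,-0.0391,0,0,0,0.00625,0],
    [0.0036,-0.0782,0,0,0,0.0125,0],
    [0.0036,-0.0782,0,0,0,0.0125,0],
    [0.0036,-0.0782,0,0,0,0.0125,0],
    [0.0036,-0.0782,0,0,0,0.0125,0],
    [0.0036,-0.0782,0,0,0,0.0125,0],
    [0.0036,-0.0782,0,0,0,0.0125,0],
    [0.0036,-0.0782,0,0,0,0.0125,0],
    [0.0036,-0.0782,0,0,0,0.0125,0],
    [0.0036,-0.0782,0,0,0,0.0125,0]
  ]
}}

```text
time: 10.95
tcp_pos: [521.5, -23.1, 197.4]
tool_rot: [[0.999, 0.032, -0.0], [0.032, -0.999, -0.0], [-0.0, 0.0, -1.0]]
contact_force: [0.8, 0.9, -2.7]
grip_width: 16.6
finger_force: 97.8
```

Request:
{"method": "play_rows", "body": {
  "plan": [
    [0.001,-0.0391,0,0,0,0.00625,0],
    [0,0,0,0,0,0,0]
  ]
}}

```text
time: 11.15
tcp_pos: [521.7, -16.8, 197.4]
tool_rot: [[1.0, -0.004, 0.0], [-0.004, -1.0, 0.0], [0.0, -0.0, -1.0]]
contact_force: [0.9, -0.8, -2.3]
grip_width: 16.4
finger_force: 97.8
```

```bash
python3 -c "
from h import *
go((521.3,-16.5,197.2),0)
s=r.read_state();p=np.array(s['tcp_pos']);R=np.array(s['tool_rot'])
print('ball at',p+R@[149.5,1,13.2],proj('side',p+R@[149.5,1,13.2]).round(1))
im=r.get_image('side');np.save('side4.npy',im)
print('focus expected',proj('side',(670.8,-17.5,184)).round(1))
a=im[130:220,275:395]
cv2.imwrite('pics/e.png',cv2.resize(a,None,fx=6,fy=6,interpolation=cv2.INTER_CUBIC)[:,:,::-1])"
```

```text
t 11.15 tcp [521.7 -16.8 197.4] yaw -0.2 tilt z [ 1.e-04  1.e-04 -1.e+00] | tool shift mm [-0.4 -0.3  0.2] norm [-0.003 -0.002  0.001] turn deg (about z) -0.2 norm -0.0006 joints [ 0.25  0.29 -0.33  1.89  0.11  0.98 -1.7 ] w 16.4 f [ 0.9 -0.8 -2.3]
ball at [671.18831999 -18.32532554 184.21087823] [332.  187.1]
focus expected [331.7 187. ]
```

View pics/e.png

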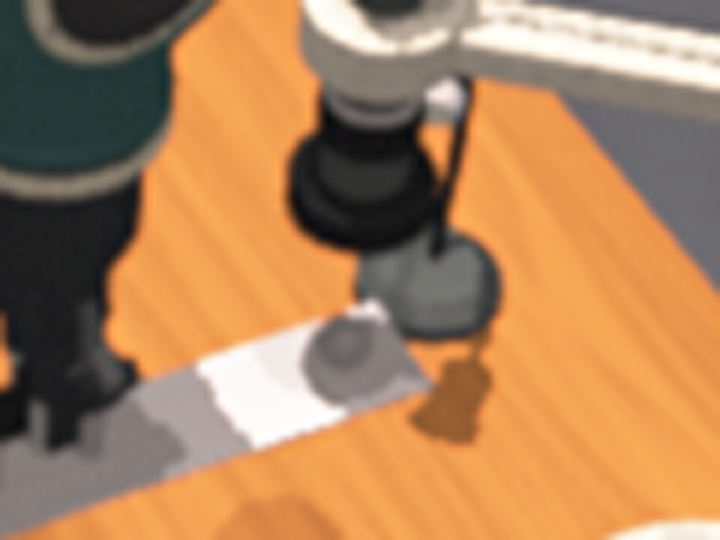

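The ball is under the ring light, with its centre near pixel (332.1,187.4) against an expected focus of (331.7,187.0). The ring-light bottom at (335.0,171.3) also matches the model. Now I'll swing back to in-line.

Request:
{"method": "play_rows", "body": {
  "plan": [
    [0.001,0.0391,0,0,0,-0.00625,0],
    [0.0025,0.0782,0,0,0,-0.0125,0],
    [0.0025,0.0782,0,0,0,-0.0125,0],
    [0.0025,0.0782,0,0,0,-0.0125,0],
    [0.0025,0.0782,0,0,0,-0.0125,0],
    [0.0025,0.0782,0,0,0,-0.0125,0],
    [0.0025,0.0782,0,0,0,-0.0125,0],
    [0.0025,0.0782,0,0,0,-0.0125,0],
    [0.0025,0.0782,0,0,0,-0.0125,0],
    [0.0025,0.0782,0,0,0,-0.0125,0]
  ]
}}

```text
time: 12.2
tcp_pos: [560.5, -120.7, 197.2]
tool_rot: [[0.734, 0.679, -0.0], [0.679, -0.734, -0.0], [-0.0, 0.0, -1.0]]
contact_force: [0.6, 0.1, -3.1]
grip_width: 16.4
finger_force: 97.8
```

Request:
{"method": "play_rows", "body": {
  "plan": [
    [0.001,0.0391,0,0,0,-0.00675,0],
    [0,0,0,0,0,0,0],
    [0,0,0,0,0,0,0]
  ]
}}

```text
time: 12.5
tcp_pos: [564.3, -123.8, 197.1]
tool_rot: [[0.708, 0.706, -0.0], [0.706, -0.708, 0.0], [-0.0, -0.0, -1.0]]
contact_force: [-0.4, -0.6, -3.3]
grip_width: 16.4
finger_force: 97.8
```

```bash
python3 -c "
from h import *
go((564.4,-122.5,197.2),45)"
```

```text
t 12.5 tcp [ 564.3 -123.8  197.1] yaw 44.89 tilt z [-4.e-04  1.e-04 -1.e+00] | tool shift mm [ 1.  -0.9 -0.1] norm [ 0.007 -0.006 -0.001] turn deg (about z) -0.11 norm -0.0003 joints [ 0.48  0.4  -0.41  1.76  0.18  1.02 -0.78] w 16.4 f [-0.4 -0.6 -3.3]
```

Small correction, then hold for about 3.5 s.

Request:
{"method": "play_rows", "body": {
  "plan": [
    [0.006,-0.006,0,0,0,0,0],
    [0,0,0,0,0,0,0],
    [0,0,0,0,0,0,0],
    [0,0,0,0,0,0,0],
    [0,0,0,0,0,0,0],
    [0,0,0,0,0,0,0],
    [0,0,0,0,0,0,0],
    [0,0,0,0,0,0,0],
    [0,0,0,0,0,0,0],
    [0,0,0,0,0,0,0]
  ]
}}

```text
time: 13.5
tcp_pos: [564.7, -122.2, 197.2]
tool_rot: [[0.708, 0.707, -0.0], [0.707, -0.708, 0.0], [0.0, -0.0, -1.0]]
contact_force: [0.0, -0.4, -3.2]
grip_width: 16.5
finger_force: 97.8
```

Request:
{"method": "play_rows", "body": {
  "plan": [
    [0,0,0,0,0,0,0],
    [0,0,0,0,0,0,0],
    [0,0,0,0,0,0,0],
    [0,0,0,0,0,0,0],
    [0,0,0,0,0,0,0],
    [0,0,0,0,0,0,0],
    [0,0,0,0,0,0,0],
    [0,0,0,0,0,0,0],
    [0,0,0,0,0,0,0],
    [0,0,0,0,0,0,0]
  ]
}}

```text
time: 14.5
tcp_pos: [564.7, -122.2, 197.2]
tool_rot: [[0.708, 0.707, -0.0], [0.707, -0.708, 0.0], [0.0, -0.0, -1.0]]
contact_force: [0.9, 0.1, -1.9]
grip_width: 16.5
finger_force: 97.8
```

Request:
{"method": "play_rows", "body": {
  "plan": [
    [0,0,0,0,0,0,0],
    [0,0,0,0,0,0,0],
    [0,0,0,0,0,0,0],
    [0,0,0,0,0,0,0],
    [0,0,0,0,0,0,0],
    [0,0,0,0,0,0,0],
    [0,0,0,0,0,0,0],
    [0,0,0,0,0,0,0],
    [0,0,0,0,0,0,0],
    [0,0,0,0,0,0,0]
  ]
}}

```text
time: 15.5
tcp_pos: [564.7, -122.2, 197.2]
tool_rot: [[0.708, 0.707, -0.0], [0.707, -0.708, 0.0], [-0.0, -0.0, -1.0]]
contact_force: [0.3, -0.0, -3.5]
grip_width: 16.5
finger_force: 97.8
```

Request:
{"method": "play_rows", "body": {
  "plan": [
    [0,0,0,0,0,0,0],
    [0,0,0,0,0,0,0],
    [0,0,0,0,0,0,0],
    [0,0,0,0,0,0,0],
    [0,0,0,0,0,0,0]
  ]
}}

```text
time: 16.0
tcp_pos: [564.7, -122.2, 197.2]
tool_rot: [[0.708, 0.707, -0.0], [0.707, -0.708, 0.0], [0.0, -0.0, -1.0]]
contact_force: [-0.6, 0.2, -2.4]
grip_width: 16.2
finger_force: 97.8
```

Request:
{"method": "play_rows", "body": {
  "plan": [
    [0.001,-0.0391,0,0,0,0.00625,0],
    [0.0036,-0.0782,0,0,0,0.0125,0],
    [0.0036,-0.0782,0,0,0,0.0125,0],
    [0.0036,-0.0782,0,0,0,0.0125,0],
    [0.0036,-0.0782,0,0,0,0.0125,0],
    [0.0036,-0.0782,0,0,0,0.0125,0],
    [0.0036,-0.0782,0,0,0,0.0125,0],
    [0.0036,-0.0782,0,0,0,0.0125,0],
    [0.0036,-0.0782,0,0,0,0.0125,0],
    [0.0036,-0.0782,0,0,0,0.0125,0]
  ]
}}

```text
time: 17.0
tcp_pos: [521.6, -21.6, 197.3]
tool_rot: [[0.999, 0.035, 0.0], [0.035, -0.999, 0.0], [0.0, -0.0, -1.0]]
contact_force: [-0.1, 1.5, -2.3]
grip_width: 16.4
finger_force: 97.8
```

```bash
python3 -c "
from h import *
go((565.8,88.9,197.2),-45)"
```

```text
t 17.0 tcp [521.6 -21.6 197.3] yaw 2.03 tilt z [ 0.  0. -1.] | tool shift mm [ 4.810e+01 -1.088e+02  1.000e-01] norm [ 0.321 -0.725  0.001] turn deg (about z) 47.03 norm 0.1306 joints [ 0.26  0.29 -0.33  1.89  0.11  0.98 -1.65] w 16.4 f [-0.1  1.5 -2.3]
```

Request:
{"method": "play_rows", "body": {
  "plan": [
    [0.0036,-0.0782,0,0,0,0.0125,0],
    [0.0036,-0.0782,0,0,0,0.0125,0],
    [0.0036,-0.0782,0,0,0,0.0125,0],
    [0.0036,-0.0782,0,0,0,0.0125,0],
    [0.0036,-0.0782,0,0,0,0.0125,0],
    [0.0036,-0.0782,0,0,0,0.0125,0],
    [0.0036,-0.0782,0,0,0,0.0125,0],
    [0.0036,-0.0782,0,0,0,0.0125,0],
    [0.0036,-0.0782,0,0,0,0.0125,0],
    [0.001,-0.0391,0,0,0,0.00625,0]
  ]
}}

```text
time: 18.0
tcp_pos: [558.5, 81.8, 197.2]
tool_rot: [[0.759, -0.652, 0.0], [-0.652, -0.759, 0.001], [-0.0, -0.0, -1.0]]
contact_force: [-0.2, 0.0, -3.5]
grip_width: 16.4
finger_force: 97.8
```

Request:
{"method": "play_rows", "body": {
  "plan": [
    [0,0,0,0,0,0,0],
    [0,0,0,0,0,0,0]
  ]
}}

```text
time: 18.2
tcp_pos: [558.0, 80.6, 197.1]
tool_rot: [[0.761, -0.649, -0.0], [-0.649, -0.761, 0.0], [-0.0, 0.0, -1.0]]
contact_force: [1.0, -1.0, -2.8]
grip_width: 16.5
finger_force: 97.8
```

```bash
python3 -c "
from h import *
go((565.8,88.9,197.2),-45)
im=r.get_image('side')
cv2.imwrite('pics/f.png',cv2.resize(im[130:220,275:395],None,fx=6,fy=6,interpolation=cv2.INTER_CUBIC)[:,:,::-1])"
```

```text
t 18.2 tcp [558.   80.6 197.1] yaw -40.45 tilt z [-3.e-04  0.e+00 -1.e+00] | tool shift mm [  0.5 -11.4  -0.1] norm [ 0.004 -0.076 -0.   ] turn deg (about z) 4.55 norm 0.0126 joints [-0.    0.36 -0.24  1.8   0.1   1.   -2.56] w 16.5 f [ 1.  -1.  -2.8]
```

View pics/f.png

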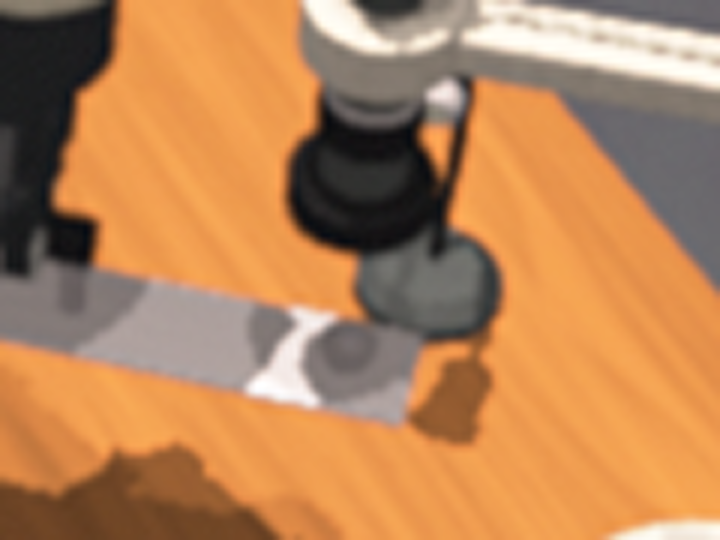

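The ball is still in its ring at crop (346,349), the same place as before. I'll turn the last 4.5° and settle.

Request:
{"method": "play_rows", "body": {
  "plan": [
    [0.002,-0.038,0,0,0,0.0063,0],
    [0.002,-0.038,0,0,0,0.0063,0],
    [0,0,0,0,0,0,0],
    [0,0,0,0,0,0,0],
    [0,0,0,0,0,0,0],
    [0,0,0,0,0,0,0]
  ]
}}

```text
time: 18.85
tcp_pos: [566.1, 88.6, 197.3]
tool_rot: [[0.707, -0.708, -0.0], [-0.708, -0.707, 0.0], [-0.0, 0.0, -1.0]]
contact_force: [0.4, -0.3, -3.6]
grip_width: 16.4
finger_force: 97.8
```

```bash
python3 -c "
from h import *
go((565.8,88.9,197.2),-45)"
```

```text
t 18.85 tcp [566.1  88.6 197.3] yaw -45.04 tilt z [-0.  0. -1.] | tool shift mm [-0.4 -0.1  0.1] norm [-0.003 -0.     0.001] turn deg (about z) -0.04 norm -0.0001 joints [-0.02  0.37 -0.23  1.77  0.1   1.01 -2.65] w 16.4 f [ 0.4 -0.3 -3.6]
```

Request:
{"method": "play_rows", "body": {
  "plan": [
    [0,0,0,0,0,0,0],
    [0,0,0,0,0,0,0],
    [0,0,0,0,0,0,0],
    [0,0,0,0,0,0,0],
    [0,0,0,0,0,0,0],
    [0,0,0,0,0,0,0],
    [0,0,0,0,0,0,0],
    [0,0,0,0,0,0,0],
    [0,0,0,0,0,0,0],
    [0,0,0,0,0,0,0]
  ]
}}

```text
time: 19.85
tcp_pos: [566.2, 88.8, 197.3]
tool_rot: [[0.706, -0.708, -0.0], [-0.708, -0.706, 0.0], [-0.0, -0.0, -1.0]]
contact_force: [-0.0, 0.2, -2.4]
grip_width: 16.6
finger_force: 97.8
```

Request:
{"method": "play_rows", "body": {
  "plan": [
    [0,0,0,0,0,0,0],
    [0,0,0,0,0,0,0],
    [0,0,0,0,0,0,0],
    [0,0,0,0,0,0,0],
    [0,0,0,0,0,0,0],
    [0,0,0,0,0,0,0],
    [0,0,0,0,0,0,0],
    [0,0,0,0,0,0,0],
    [0,0,0,0,0,0,0],
    [0,0,0,0,0,0,0]
  ]
}}

```text
time: 20.85
tcp_pos: [566.2, 88.8, 197.2]
tool_rot: [[0.706, -0.708, -0.0], [-0.708, -0.706, 0.0], [-0.0, -0.0, -1.0]]
contact_force: [0.1, 0.3, -3.5]
grip_width: 16.6
finger_force: 97.8
```

```bash
python3 -c "
from bench import r
print(r.job_done())"
```

```text
the job is handed in; nothing more can be done
None
```

The job is handed in at about 21 s: the tray was held in line with the lamp at the measured focus for over 3 s, then turned a quarter turn, and is still held there level and still; the wrist hid the ball during the in-line hold, so focus there rests on the arm pose and a view taken 45° round.

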